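Prop the stilt bin's lid on its stay

ROBOT

A 6-joint arm with a two-finger parallel gripper is mounted at the origin on a cart in front of the work surface, level with it; the furniture and walls round the work are solid. World frame = base frame: x ahead of the robot, y to its left, z up, the work surface at z = 0. Lengths are in m, angles in degrees, forces in N, time in s.
With the tool pointing down it reaches from about 0.325 to 0.775 m from the base axis. Payload 9.3 kg.
Tool frame: the origin (TCP) lies midway between the tips of the shut fingers; the grasp point (between the pads) lies 19 mm behind it; z points along the fingers, y is the direction in which the jaws open and shut (so a half turn about z gives the same grasp; the last joint's range is limited). The gripper opens to 85 mm and grips with 20 to 120 N. Pads are 22 mm wide; open, the fingers measure 114 mm over their backs; the gripper's body (76 mm by 85 mm) begins 54 mm behind the grasp point. The pads swing forward as they close: fully open they stand 13 mm farther back than shut.
Start: joints at [-78.358, 14.817, 1.232, 76.415, 0, 81.257], TCP at [0.192, -0.516, 0.231] pointing down, gripper open.
Joint ranges: [-174.27, 174.27], [-52.1, 104.24], [-59.71, 78.15], [-110.17, 111.67], [-87.03, 83.33], [-180, 180]. Speed limits (degrees/s): [127.2, 127.2, 159.86, 180, 180, 180].

INTERFACE

Orientations are given as a 3x3 rotation matrix whose columns are the frame's x, y, z axes.
In Python, from workcell import * gives the robot as it stands.
- The arm moves only by the tool jog_arm, never from a script. Its argument "plan" is a list of rows, each a list of 7 numbers: the shift along the tool's x, y, z in units of 50 mm (1.0 is 50 mm), then the turn, a rotation vector about the tool's x, y, z in rad, then the opening in per cent of the stroke, from 0 (shut) to 100 (fully open). A call has exactly 8 rows; each row is the pose to reach, as a shift and turn from the pose commanded when the call began, along the tool's axes at that moment; what a row does not reach only later rows make up. A row lasts 1/8 s, in which the tool goes at most 62.5 mm and 10.7 degrees, less where a joint would pass 70% of its speed; a pose out of reach is approached as far as the arm can. A call with a gripper value outside its range is refused whole. The fingers move at their own pace and stop on an object; "force" is the grip in N (left out, the last holds). Time passes only in rows, so rows that repeat a pose let the fingers close, or fill a call up. It gives the time, the measured TCP pose, the force and the opening at its end, in the units of the state.
- read_state(): the state, without advancing time (a new reading comes with each control period).
- grab_frame(name): name is "scene" or "side" or "wrist"; returns a dict with "pixels" (384x512x3 uint8, red, green, blue), "intrinsics" (3x3 intrinsics, pixels), "distortion" ([k1, k2, p1, p2, k3] as OpenCV has them; the pictures are not rectified), "R" (3x3) and "t" (3): a world point X has camera coordinates R X + t. Camera axes: x right, y down, z forward; pixel columns grow to the right and rows downward; lengths in m; the calibration is good to about 2 mm. A picture is of the moment at which its call begins. There is no depth.
- hand_in(): hands the job in, once; it reports no verdict.
The state is a dict: "time": time; "joint_positions": joint angles; "qvel": joint speeds; "effort": joint torques, N m; "ee_pos": TCP position; "tool_rot": TCP orientation; "force": force on the tool from outside, world axes, zero at the start; "torque": the same for the moment, N m; "opening": finger opening in m.
Only numpy, scipy, OpenCV 4.12 (cv2) and the standard library are available. Lean on these libraries where they do the work, as an engineer would, in place of code of your own. Each camera call takes 0.05 s, during which the arm holds its last target.

TASK

Prop open the yellow-lidded bin so that the kiln stilts inside can be taken out with one hand: raise its lid by the wooden grip until the sprung stay inside swings up, then let the lid down gently until it rests on the stay, and let go. Leave the blue-lidded bin shut.

Things in the scene. Friction and masses are not known exactly. Their poses are not given: they have to be found in the camera images.
- stilt_bin: Plywood bin with a yellow lid, fixed to the counter; 135 mm deep (x), 130 wide (y), 90 high. Origin: centre of its underside; x to the back (hinge side), y left, z up; turned up to 0.4 rad about z. It and the blue-lidded bin may swap places. Lid 135 x 134 x 8 mm, about 0.15 kg; hinge axis along y, 67.5 mm behind the origin, 90 mm up.
- stilt_grip (a point): Centre of the dark wooden grip of the yellow lid: a round bar along y, 44 mm long, 18 mm thick, on a steel arm 12 mm wide, 32 mm before the lid's front edge; 95 mm above the counter when shut. Axes turn with the lid (shut: as the bin's); the hinge axis is 167 mm along x and 5 mm down z. Pinched by its two flat ends it turns between the fingers, so the tool may stay upright.
- stilt_lid (a joint): Hinge of the yellow lid, rad: 0 shut (level), growing as the front rises; stop at 1.48. Unsupported it falls shut. Raised past about 1.13 (1.25 is ample) it lets the stay swing up fully; let down after that, it rests on the stay at about 0.96.
- stilt_stay (a joint): Steel rod (86 mm, red ball tip) inside the yellow-lidded bin along its right (-y) wall, rad: about 0 folded under the shut lid, tip to the back; a light spring swings it up behind the rising lid to its stop at 1.01, where the lid's weight locks it. It needs no handling.
- stamp_lid (a joint): Hinge of the lid of the other bin, alike but with a blue lid, which holds stamps; rad, 0 shut. It stays shut.
Things that resemble listed ones, but are neither listed nor needed, are in the scene too. There is more than one size of the part that bears stamp_lid; the job needs the larger.

How it is judged (in metres and radians):
On the way:
1. the yellow lid has been raised past the stay, and the stay has swung up to its stop (value of joint stilt_lid above 1.1 rad and value of joint stilt_stay above 0.9 rad), for 0.1 s.
At the end, for the whole second after the job is handed in: The stay of the yellow-lidded bin stands up at its stop (joint over 0.9 rad), the yellow lid rests on it, still (lid joint 0.88 to 1.04 rad, under 0.05 rad/s), and the blue lid is shut (under 0.05 rad) (value of joint stilt_stay above 0.9 rad and value of joint stilt_lid between 0.88 and 1.04 rad and velocity of joint stilt_lid between -0.05 and 0.05 rad/s and value of joint stamp_lid below 0.05 rad); the robot touches nothing.
It fails at once if the yellow lid is dropped or slammed (falling faster than 2 rad/s) (velocity of joint stilt_lid below -2 rad/s).
It fails at once if the blue lid is opened (over 0.15 rad) (value of joint stamp_lid above 0.15 rad).
It also fails if it takes over 40 s, if anything falls off the work surface, if the arm or the gripper's body presses on something with over 40 N, if the wrist force passes 120 N, or if a joint passes its speed limit or range.

## Working session

There is one attempt and no reset: what is moved stays moved. The work goes in short steps, Python scripts to look and compute and a tool call to move; the robot and the scene stay as the last step left them, time stands still between calls to the robot, and variables do not carry over. Pictures are saved under pics/ and viewed, and the job is handed in when it is done.

Besides the shell and the picture viewer there is one more tool, called after "Call:" by a JSON object that holds its "op" and its "data". jog_arm: Moves the arm, as the interface text tells. Its arguments: {"type":"object","properties":{"plan":{"type":"array"},"force":{"type":"number"}},"required":["plan"]}

```bash
mkdir -p pics; python3 - <<'E'
from workcell import *
import cv2,pickle
s=read_state();print(s)
d={}
for n in ["scene","side","wrist"]:
    f=grab_frame(n);d[n]=f
    cv2.imwrite(f"pics/{n}0.png",f["pixels"][:,:,::-1])
    print(n,f["intrinsics"],f["distortion"],f["R"],f["t"])
pickle.dump(d,open("f0.pkl","wb"))
E
```

```text
{'time': 0.0, 'joint_positions': array([-7.83589647e+01,  1.48511566e+01,  1.19090372e+00,  7.64164439e+01,
        2.37539688e-03,  8.12587439e+01]), 'qvel': array([-0.01866485, -0.09413018,  0.03764105, -0.0805556 ,  0.03511833,
        0.1010137 ]), 'effort': array([-2.11648185e-03, -5.55637586e+01,  3.44522309e+01,  1.37316258e-02,
       -3.80271804e-04,  9.63347844e-06]), 'ee_pos': array([ 0.19152523, -0.51528304,  0.2306703 ]), 'tool_rot': array([[ 9.37389716e-01,  3.48282166e-01, -2.29498414e-04],
       [ 3.48282155e-01, -9.37388820e-01,  1.31944241e-03],
       [ 2.44409013e-04, -1.31676195e-03, -9.99999103e-01]]), 'force': array([ 0.0747508 , -0.15190899,  0.24110931]), 'torque': array([-0.0312231 , -0.00306901,  0.01241584]), 'opening': 0.08521674510768767}
scene [[458.44685637   0.         258.6003642 ]
 [  0.         458.44685637 192.74707383]
 [  0.           0.           1.        ]] [-0.18833273  0.          0.          0.          0.        ] [[-0.78231191 -0.62268318 -0.01592927]
 [-0.40245413  0.52481374 -0.75006747]
 [ 0.47541429 -0.58037591 -0.66116946]] [0.36432813 0.27761267 1.12996516]
side [[363.48222835   0.         258.50688992]
 [  0.         363.48222835 198.80717339]
 [  0.           0.           1.        ]] [0.01293273 0.         0.         0.         0.        ] [[-0.95786973 -0.28690543 -0.01307074]
 [-0.09317655  0.3534861  -0.93078768]
 [ 0.27166837 -0.89035546 -0.3653265 ]] [0.46749245 0.14498636 0.95973353]
wrist [[295.35690734   0.         259.45580383]
 [  0.         295.35690734 194.71528102]
 [  0.           0.           1.        ]] [-0.07792742  0.          0.          0.          0.        ] [[ 0.34683082 -0.93792172 -0.00335247]
 [-0.89519629 -0.33209389  0.29721584]
 [-0.27987853 -0.10008249 -0.95480443]] [-0.54841886 -0.03767932  0.38084737]
```

View pics/scene0.png

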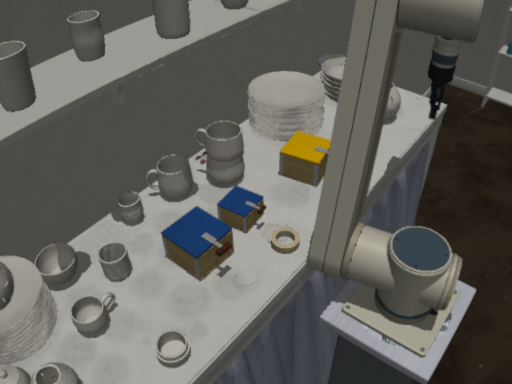

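View pics/side0.png

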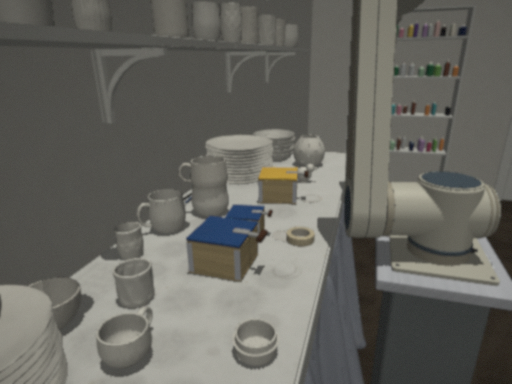

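View pics/wrist0.png

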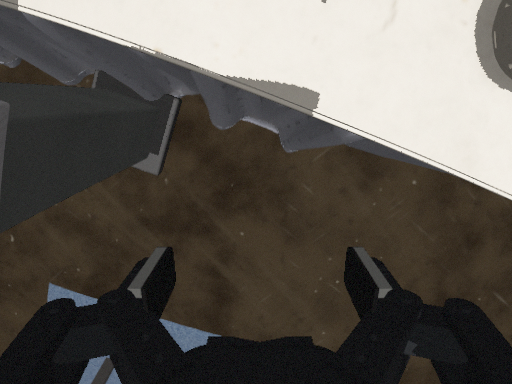

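Scene view: the yellow lid is at about (305,155), with its grip hidden behind the arm near (335,150). The large blue bin is at (198,240) and a small decoy at (241,208). In the side view, yellow is at (279,174). I'll measure the lid.

```bash
cat > h.py <<'E'
import numpy as np,cv2
def ray(f,uv):
    uv=np.array(uv,float).reshape(-1,1,2)
    n=cv2.undistortPoints(uv,f["intrinsics"],f["distortion"]).reshape(-1,2)
    d=np.c_[n,np.ones(len(n))]@f["R"]
    return -f["R"].T@f["t"],d
def onz(f,uv,z):
    o,d=ray(f,uv); return o+d*((z-o[2])/d[:,2])[:,None]
def proj(f,X):
    r,_=cv2.Rodrigues(f["R"]); return cv2.projectPoints(np.array(X,float).reshape(-1,1,3),r,f["t"],f["intrinsics"],f["distortion"])[0].reshape(-1,2)
E
python3 - <<'E'
import pickle
from h import *
d=pickle.load(open("f0.pkl","rb"))
for n in ["scene","side"]:
    f=d[n];hsv=cv2.cvtColor(f["pixels"],cv2.COLOR_RGB2HSV)
    m=cv2.inRange(hsv,(18,180,120),(32,255,255))
    c=max(cv2.findContours(m,0,1)[0],key=cv2.contourArea)
    ap=cv2.approxPolyDP(c,3,True).reshape(-1,2)
    print(n,cv2.contourArea(c),ap.tolist());
    print(onz(f,ap,.098).round(3).tolist())
    x,y,w,h=cv2.boundingRect(c)
    cr=f["pixels"][y-30:y+h+50,x-30:x+w+70,::-1]
    cv2.imwrite(f"pics/{n}c.png",cv2.resize(cr,None,fx=5,fy=5,interpolation=2)[:600,:800]);print(x-30,y-30)
E
```

```text
scene 841.5 [[281, 150], [318, 163], [324, 153], [313, 148], [318, 145], [328, 149], [329, 141], [296, 132]]
[[0.552, -0.225, 0.098], [0.421, -0.24, 0.098], [0.434, -0.296, 0.098], [0.477, -0.297, 0.098], [0.473, -0.321, 0.098], [0.436, -0.322, 0.098], [0.457, -0.362, 0.098], [0.573, -0.339, 0.098]]
251 102Traceback (most recent call last):
  File "<stdin>", line 7, in <module>
ValueError: max() iterable argument is empty
```

```bash
ls pics
```

```text
scene0.png
scenec.png
side0.png
wrist0.png
```

```bash
python3 - <<'E'
import pickle
from h import *
d=pickle.load(open("f0.pkl","rb"))
f=d["wrist"];c=-f["R"].T@f["t"];print(c, f["R"][2])
R=np.array([[.93739,.348282,0],[.348282,-.93739,0],[0,0,-1]])
p=np.array([.19152,-.51528,.23067]);print("cam in tool",R.T@(c-p),R.T@f["R"][2])
print(proj(d["side"],[[.395,-.305,.095],[.56,-.285,.09]]))
print(R.T@(np.array([.36,-.33,.26])-p)/.05)
s=d["side"]["pixels"];cv2.imwrite("pics/sidec.png",cv2.resize(s[150:220,240:340,::-1],None,fx=7,fy=7,interpolation=2))
E
```

```text
[ 0.26306918 -0.48877088  0.37299509] [-0.27987853 -0.10008249 -0.95480443]
cam in tool [ 7.63021332e-02  6.99044377e-05 -1.42325092e-01] [-0.29721226 -0.00366032  0.95480443]
[[307.4163986  174.25278782]
 [261.69181438 173.79410043]]
[ 4.44922312 -2.30002136 -0.5866    ]
```

View pics/scenec.png

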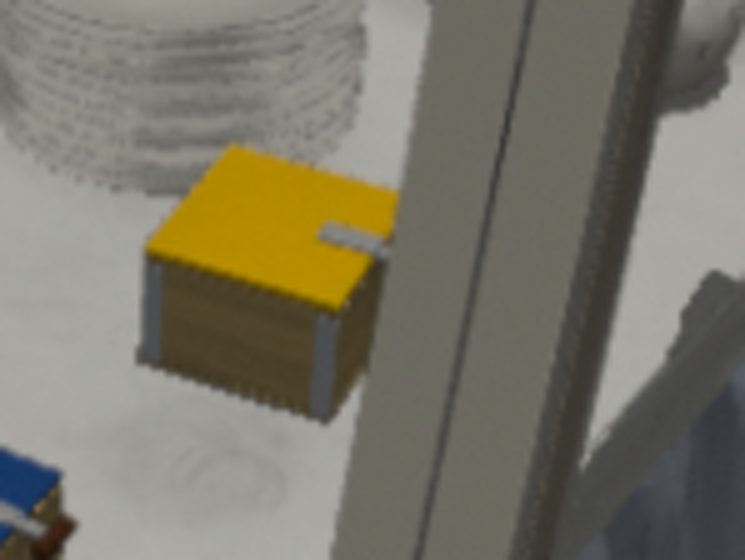

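View pics/sidec.png

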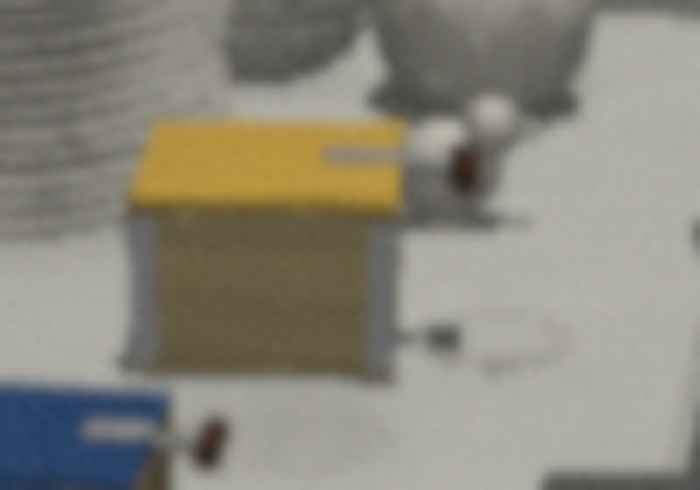

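Side view: the grip is at about (306,174), matching the lid-based prediction (307,174). I'll move above it for a wrist look.

```bash
python3 - <<'E'
import numpy as np
from workcell import *
s=read_state();R=s["tool_rot"];print(R.T@(np.array([.385,-.31,.27])-s["ee_pos"])/.05)
E
```

```text
[ 5.05774711 -2.50228214 -0.78058611]
```

Call:
{"op": "jog_arm", "data": {"plan": [[0.6,-0.3,-0.3,0,0,0.03,100],[1.3,-0.65,-0.6,0,0,0.06,100],[2.1,-1.05,-0.8,0,0,0.1,100],[2.9,-1.45,-0.8,0,0,0.14,100],[3.7,-1.85,-0.8,0,0,0.18,100],[4.5,-2.2,-0.8,0,0,0.21,100],[5.0,-2.5,-0.8,0,0,0.21,100],[5.0,-2.5,-0.8,0,0,0.21,100]]}}

```text
time: 1.15
ee_pos: [0.3832, -0.3099, 0.2712]
tool_rot: [[0.989, 0.148, -0.0], [0.148, -0.989, 0.0], [-0.0, -0.0, -1.0]]
force: [-0.4, -0.3, -0.5]
opening: 0.0854
```

```bash
python3 - <<'E'
from workcell import *
import cv2,pickle
s=read_state();print(s)
d={"s":s}
for n in ["scene","wrist"]:
    f=grab_frame(n);d[n]=f
    cv2.imwrite(f"pics/{n}1.png",f["pixels"][:,:,::-1])
pickle.dump(d,open("f1.pkl","wb"))
E
```

```text
{'time': 1.15, 'joint_positions': array([-4.87299325e+01,  8.67468567e+00, -9.77624715e-01,  8.03660156e+01,
        8.43401832e-03,  1.22746570e+02]), 'qvel': array([-2.37835888,  0.31734848,  0.19509226, -0.06579501, -0.57794183,
       -1.86195532]), 'effort': array([  1.66693926, -47.58234501,  34.66752648,   0.09764214,
         0.18393117,   0.45199941]), 'ee_pos': array([ 0.38321883, -0.30986122,  0.27121101]), 'tool_rot': array([[ 9.88955164e-01,  1.48214954e-01, -1.00337638e-04],
       [ 1.48214980e-01, -9.88955108e-01,  3.37496925e-04],
       [-4.92073287e-05, -3.48640868e-04, -9.99999938e-01]]), 'force': array([-0.42269006, -0.31042169, -0.5110994 ]), 'torque': array([0.0209089 , 0.02387269, 0.00700292]), 'opening': 0.08543491546906311}
```

View pics/wrist1.png

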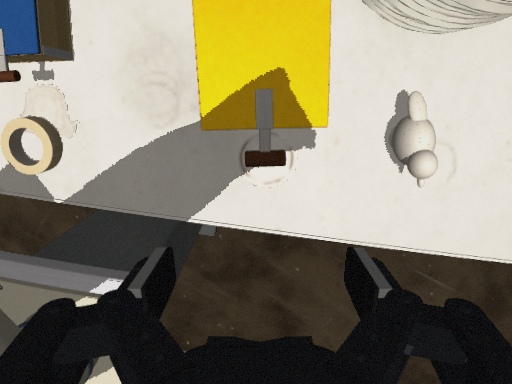

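View pics/scene1.png

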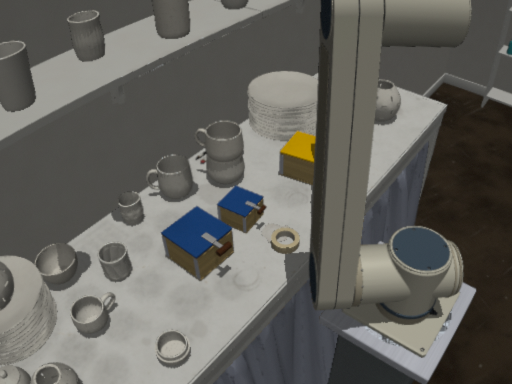

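The wrist view shows the grip clearly at (265,158), its arm at (264,120), the lid's front edge at row ~130, and a figurine at (415,140) well clear of the fingers.

```bash
python3 - <<'E'
import pickle
from h import *
d=pickle.load(open("f1.pkl","rb"));f=d["wrist"];s=d["s"]
px=f["pixels"];hsv=cv2.cvtColor(px,cv2.COLOR_RGB2HSV)
roi=np.zeros(px.shape[:2],np.uint8);roi[140:178,235:300]=255
m=cv2.inRange(hsv,(0,70,15),(15,255,120))&roi
m|=cv2.inRange(hsv,(165,70,15),(180,255,120))&roi
c=max(cv2.findContours(m,0,1)[0],key=cv2.contourArea)
r=cv2.minAreaRect(c);b=cv2.boxPoints(r);print(r)
P=onz(f,b,.095);print(P.round(4));g=onz(f,[r[0]],.095)[0];print("grip",g)
# long axis
e=[(P[i]-P[(i+1)%4]) for i in range(4)];e=max(e,key=np.linalg.norm);print("len",np.linalg.norm(e),"axis ang",np.degrees(np.arctan2(e[1],e[0])))
my=cv2.inRange(hsv,(15,150,60),(35,255,255));c=max(cv2.findContours(my,0,1)[0],key=cv2.contourArea)
ap=cv2.approxPolyDP(c,3,True).reshape(-1,2);Q=onz(f,ap,.098)
for a,q in zip(ap,Q):print(a,q.round(4))
# triangulate with side
o,dd=ray(pickle.load(open("f0.pkl","rb"))["side"],[[306.4,174.3]]);o2,d2=ray(f,[r[0]])
A=np.c_[dd[0],-d2[0]];k=np.linalg.lstsq(A,o2-o,rcond=None)[0];print("tri",o+k[0]*dd[0],o2+k[1]*d2[0])
E
```

```text
((264.53302001953125, 158.0898895263672), (15.296009063720703, 39.3455696105957), 88.26429748535156)
[[ 0.4063 -0.2901  0.095 ]
 [ 0.4138 -0.3319  0.095 ]
 [ 0.3973 -0.3353  0.095 ]
 [ 0.3897 -0.2928  0.095 ]]
grip [ 0.40180938 -0.31250585  0.095     ]
len 0.04315710438365494 axis ang -79.81380127200359
[192   0] [ 0.5451 -0.2203  0.098 ]
[202 129] [ 0.4235 -0.2426  0.098 ]
[255 128] [ 0.4325 -0.2977  0.098 ]
[255  88] [ 0.4722 -0.292   0.098 ]
[273  89] [ 0.4739 -0.3102  0.098 ]
[273 127] [ 0.4362 -0.3162  0.098 ]
[327 125] [ 0.4468 -0.372   0.098 ]
[330   0] [ 0.5644 -0.3515  0.098 ]
tri [ 0.39991438 -0.312929    0.09200307] [ 0.40123553 -0.31263981  0.09175733]
```

```bash
python3 - <<'E'
import numpy as np
from workcell import *
s=read_state();R=s["tool_rot"];print(s["ee_pos"],R[:,0]);print(R.T@(np.array([.402,-.3125,.073])-s["ee_pos"])/.05)
E
```

```text
[ 0.38230261 -0.3113334   0.27113826] [ 9.89262268e-01  1.46150714e-01 -3.66187155e-04]
[0.38775883 0.08082997 3.96261987]
```

Call:
{"op": "jog_arm", "data": {"plan": [[0.39,0.08,0.5,0,0,-0.03,100],[0.39,0.08,1.1,0,0,-0.03,100],[0.39,0.08,1.8,0,0,-0.03,100],[0.39,0.08,2.4,0,0,-0.03,100],[0.39,0.08,2.8,0,0,-0.03,100],[0.39,0.08,3.0,0,0,-0.03,100],[0.39,0.08,3.0,0,0,-0.03,100],[0.39,0.08,3.0,0,0,-0.03,100]]}}

```text
time: 2.25
ee_pos: [0.4024, -0.313, 0.1221]
tool_rot: [[0.985, 0.175, 0.001], [0.175, -0.985, -0.001], [0.001, 0.001, -1.0]]
force: [0.6, -0.6, 0.2]
opening: 0.0855
```

```bash
python3 - <<'E'
from workcell import *
import cv2,pickle
from h import *
s=read_state();R=s["tool_rot"];print(s["ee_pos"],R[:,0]);print(R.T@(np.array([.402,-.3125,.073])-s["ee_pos"])/.05)
f=grab_frame("wrist");cv2.imwrite(f"pics/wrist2.png",f["pixels"][:,:,::-1])
E
```

```text
[ 0.40243325 -0.3130331   0.12207797] [9.84655384e-01 1.74508853e-01 6.59659829e-04]
[-0.00731899 -0.01306997  0.98154122]
```

View pics/wrist2.png

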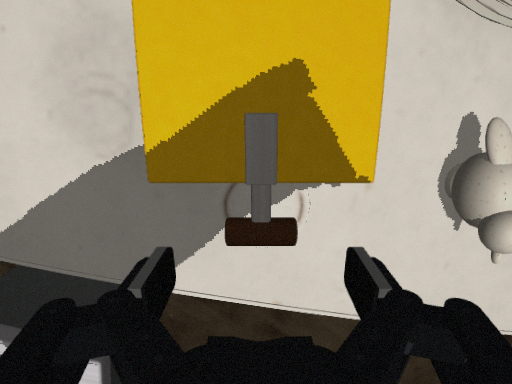

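The grip at (261,232) is centred between the pads. I'll descend and close.

Call:
{"op": "jog_arm", "data": {"plan": [[0,0,0.4,0,0,0,100],[0,0,0.8,0,0,0,100],[0,0,0.98,0,0,0,100],[0,0,0.98,0,0,0,60],[0,0,0.98,0,0,0,40],[0,0,0.98,0,0,0,40],[0,0,0.98,0,0,0,30],[0,0,0.98,0,0,0,30]], "force": 50}}

```text
time: 3.3
ee_pos: [0.4027, -0.3136, 0.0734]
tool_rot: [[0.985, 0.175, 0.001], [0.175, -0.985, -0.003], [0.001, 0.003, -1.0]]
force: [-2.0, -4.2, 6.5]
opening: 0.0432
```

```bash
python3 - <<'E'
from workcell import *
import cv2,pickle
from h import *
s=read_state();R=s["tool_rot"];print(s["ee_pos"],s["force"],s["opening"])
f=grab_frame("wrist");cv2.imwrite(f"pics/wrist3.png",f["pixels"][:,:,::-1])
E
```

```text
[ 0.40273725 -0.31357637  0.07335441] [-2.04159425 -4.15087933  6.48134633] 0.04321805337647334
```

View pics/wrist3.png

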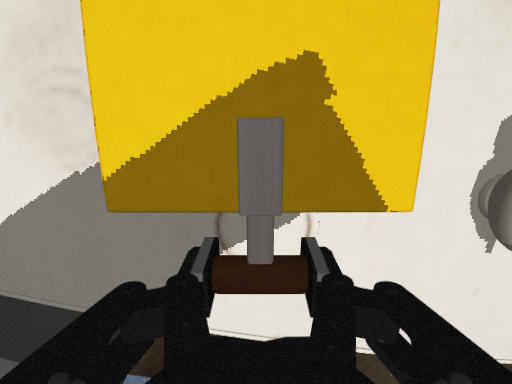

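Gripped: opening 43.2 mm, with pads on both flat ends. Now the arc numbers.

```bash
python3 - <<'E'
import numpy as np
a,h=.167,.005
for t in list(np.arange(0,1.281,.08))+[1.2,.96,1.0,.93,.9]:
    print(round(t,2),round((a*(1-np.cos(t))+h*np.sin(t))/.05,3),round(-(a*np.sin(t)+h*(np.cos(t)-1))/.05,3))
E
```

```text
0.0 0.0 -0.0
0.08 0.019 -0.267
0.16 0.059 -0.531
0.24 0.12 -0.791
0.32 0.201 -1.046
0.4 0.303 -1.293
0.48 0.424 -1.531
0.56 0.563 -1.759
0.64 0.721 -1.975
0.72 0.895 -2.178
0.8 1.085 -2.366
0.88 1.289 -2.538
0.96 1.506 -2.693
1.04 1.735 -2.831
1.12 1.975 -2.95
1.2 2.223 -3.049
1.28 2.478 -3.128
1.2 2.223 -3.049
0.96 1.506 -2.693
1.0 1.62 -2.765
0.93 1.423 -2.637
0.9 1.342 -2.578
```

Call:
{"op": "jog_arm", "data": {"plan": [[0.01,0,-0.13,0,0,0,30],[0.04,0,-0.4,0,0,0,30],[0.09,0,-0.66,0,0,0,30],[0.16,0,-0.92,0,0,0,30],[0.25,0,-1.17,0,0,0,30],[0.36,0,-1.41,0,0,0,30],[0.49,0,-1.65,0,0,0,30],[0.56,0,-1.76,0,0,0,30]]}}

```text
time: 4.35
ee_pos: [0.4305, -0.3086, 0.1609]
tool_rot: [[0.985, 0.175, 0.001], [0.175, -0.985, -0.002], [0.0, 0.002, -1.0]]
force: [2.5, -7.1, -4.8]
opening: 0.043
```

```bash
python3 - <<'E'
from workcell import *
import cv2,pickle
from h import *
s=read_state();R=s["tool_rot"];print(s["ee_pos"],s["force"],s["opening"])
f=grab_frame("wrist");g=grab_frame("side");cv2.imwrite(f"pics/c4.png",cv2.resize(np.hstack([f["pixels"],g["pixels"]])[:,:,::-1],(800,300)))
E
```

```text
[ 0.43045853 -0.30855045  0.16085054] [ 2.54481296 -7.07641711 -4.79867881] 0.04298728014282051
```

View pics/c4.png

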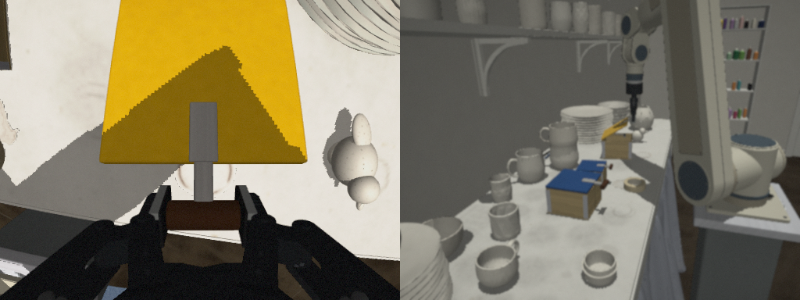

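The lid is tilting up with the grip held. Wrist forces are under 10 N. Continuing the arc to about 1.27 rad.

Call:
{"op": "jog_arm", "data": {"plan": [[0.16,0,-0.22,0,0,0,30],[0.33,0,-0.42,0,0,0,30],[0.57,0,-0.65,0,0,0,30],[0.83,0,-0.86,0,0,0,30],[1.11,0,-1.04,0,0,0,30],[1.41,0,-1.19,0,0,0,30],[1.66,0,-1.29,0,0,0,30],[1.88,0,-1.36,0,0,0,30]]}}

```text
time: 5.45
ee_pos: [0.5224, -0.2922, 0.2286]
tool_rot: [[0.985, 0.174, -0.001], [0.174, -0.985, -0.002], [-0.001, 0.002, -1.0]]
force: [-0.7, -8.0, -2.2]
opening: 0.043
```

```bash
python3 - <<'E'
from workcell import *
import cv2,pickle
from h import *
s=read_state();R=s["tool_rot"];print(s["ee_pos"],s["force"],s["opening"])
f=grab_frame("wrist");g=grab_frame("side");cv2.imwrite(f"pics/c5.png",cv2.resize(np.hstack([f["pixels"],cv2.resize(g["pixels"][100:244,190:382],(512,384))])[:,:,::-1],(800,300)))
g=grab_frame("scene")["pixels"];cv2.imwrite("pics/sc5.png",cv2.resize(g[80:220,230:400,::-1],None,fx=4,fy=4))
print(read_state()["ee_pos"],read_state()["force"])
E
```

```text
[ 0.52242017 -0.29224304  0.22855387] [-0.73747628 -8.01636564 -2.19527292] 0.04297691262536077
[ 0.52248816 -0.29222508  0.22852469] [-1.79279999 -7.82087305 -0.44124728]
```

View pics/c5.png

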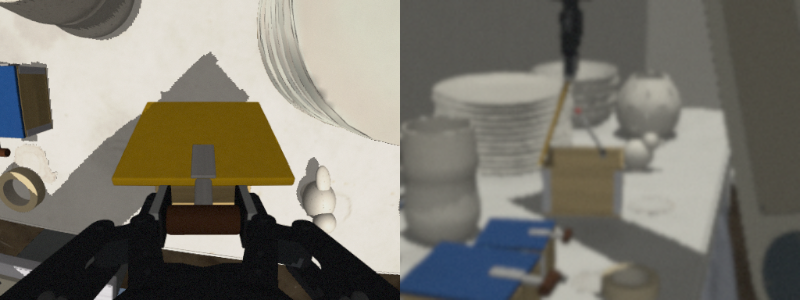

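View pics/sc5.png

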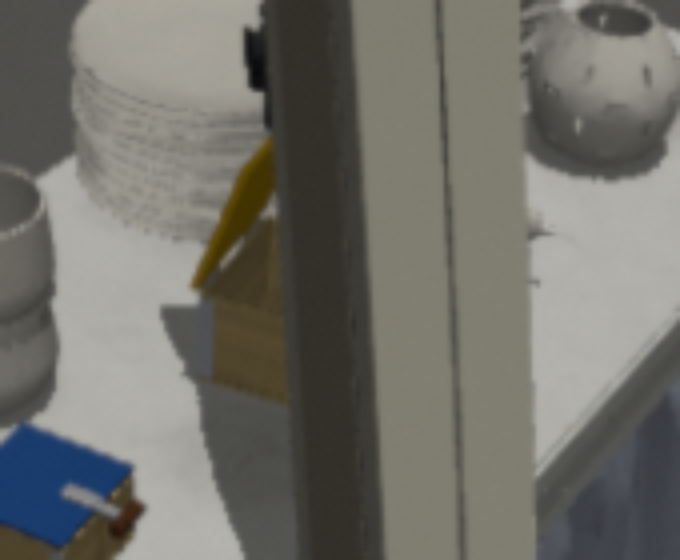

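Side crop: the stay stands up, red tip at about (577,110) and base at (603,153), roughly 59° in the image. Lid angle from the TCP displacement is about 1.26 rad. Lowering gently.

Call:
{"op": "jog_arm", "data": {"plan": [[-0.22,0,0.07,0,0,0,30],[-0.4,0,0.14,0,0,0,30],[-0.58,0,0.23,0,0,0,30],[-0.73,0,0.3,0,0,0,30],[-0.82,0,0.35,0,0,0,30],[-0.88,0,0.39,0,0,0,30],[-0.91,0,0.41,0,0,0,30],[-0.94,0,0.43,0,0,0,30]]}}

```text
time: 6.6
ee_pos: [0.4781, -0.3002, 0.2084]
tool_rot: [[0.985, 0.175, 0.006], [0.175, -0.985, -0.002], [0.005, 0.003, -1.0]]
force: [8.9, -1.3, 8.9]
opening: 0.043
```

```bash
python3 - <<'E'
from workcell import *
import cv2,pickle
from h import *
s=read_state();p=s["ee_pos"]-[.40273,-.31357,.0734];print(s["ee_pos"],s["force"],s["opening"])
print("dx",p[:2]@[.985,.175]/.05,"dz",p[2]/.05)
f=grab_frame("wrist");g=grab_frame("side");cv2.imwrite(f"pics/c6.png",cv2.resize(np.hstack([f["pixels"],cv2.resize(g["pixels"][100:244,190:382],(512,384))])[:,:,::-1],(800,300)))
E
```

```text
[ 0.47810009 -0.3002372   0.20840462] [ 8.93633302 -1.3400244   8.93294463] 0.042962803010424405
dx 1.5314555205682108 dz 2.7000923554348755
```

View pics/c6.png

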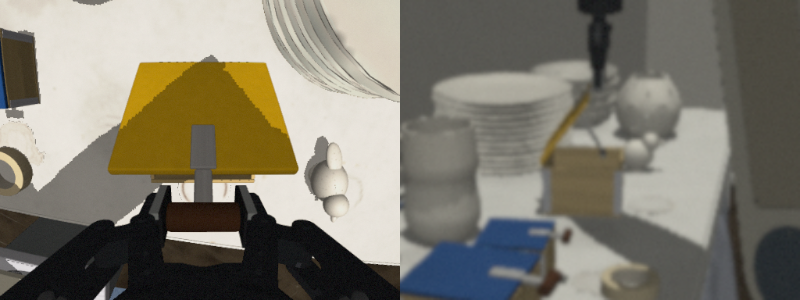

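The lid now pushes back on the tool (about +9 N along x and z, up from about −2), so it rests on the stay at about 0.965 rad. The rod still stands beneath it. Releasing.

Call:
{"op": "jog_arm", "data": {"plan": [[0,0,0,0,0,0,45],[0,0,0,0,0,0,55],[0,0,0,0,0,0,65],[0,0,0,0,0,0,80],[0,0,0,0,0,0,95],[0,0,0,0,0,0,95],[0,0,0,0,0,0,95],[0,0,0,0,0,0,95]]}}

```text
time: 7.7
ee_pos: [0.4761, -0.2993, 0.2068]
tool_rot: [[0.985, 0.175, -0.0], [0.175, -0.985, 0.0], [-0.0, -0.0, -1.0]]
force: [0.2, 0.0, 0.8]
opening: 0.0812
```

```bash
python3 - <<'E'
from workcell import *
import cv2,pickle
from h import *
s=read_state();print(s["ee_pos"],s["force"],s["opening"])
f=grab_frame("wrist");g=grab_frame("side");cv2.imwrite(f"pics/c7.png",cv2.resize(np.hstack([f["pixels"],cv2.resize(g["pixels"][100:244,190:382],(512,384))])[:,:,::-1],(800,300)))
E
```

```text
[ 0.47608119 -0.29928841  0.20677879] [0.2054315  0.01137769 0.75910603] 0.08118424236936932
```

View pics/c7.png

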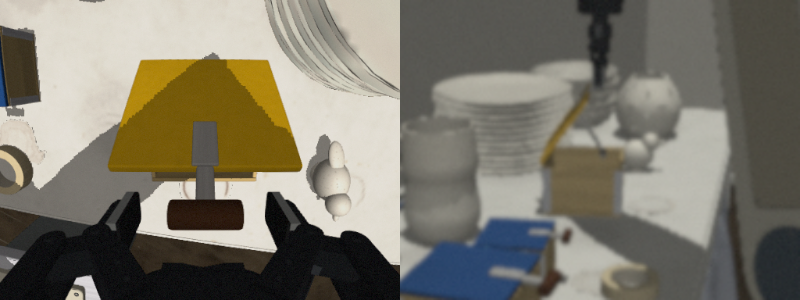

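The lid stays put. The grip at (205,215) in the wrist half sits free between the open pads, and the force is near zero. Retreating straight up, then back.

Call:
{"op": "jog_arm", "data": {"plan": [[0,0,-0.3,0,0,0,95],[0,0,-0.8,0,0,0,95],[0,0,-1.3,0,0,0,95],[0,0,-1.8,0,0,0,95],[-0.4,0,-2.0,0,0,0,95],[-0.9,0,-2.0,0,0,0,95],[-1.2,0,-2.0,0,0,0,95],[-1.2,0,-2.0,0,0,0,95]]}}

```text
time: 8.8
ee_pos: [0.4159, -0.31, 0.3071]
tool_rot: [[0.985, 0.173, 0.0], [0.173, -0.985, -0.0], [0.0, 0.0, -1.0]]
force: [0.2, 0.2, 0.8]
opening: 0.0812
```

```bash
python3 - <<'E'
from workcell import *
import cv2,pickle
from h import *
s=read_state();print(s["time"],s["ee_pos"],s["force"],s["opening"])
f=grab_frame("wrist");g=grab_frame("side");cv2.imwrite(f"pics/c8.png",cv2.resize(np.hstack([f["pixels"],cv2.resize(g["pixels"][100:244,190:382],(512,384))])[:,:,::-1],(800,300)))
# lid angle from dark grip centroid in wrist: predicted grip pixels for angles
o=np.array([.402,-.3125,.095]);ex=np.array([.984,.178,0]);ez=np.array([0,0,1.])
for t in (.85,.9,.96,1.0,1.05):
    G=o+ex*(.167*(1-np.cos(t))+.005*np.sin(t))+ez*(.167*np.sin(t)+.005*(np.cos(t)-1));print(t,proj(f,[G]),proj(g,[G]))
hsv=cv2.cvtColor(f["pixels"],cv2.COLOR_RGB2HSV);m=cv2.inRange(hsv,(0,70,15),(15,255,120))|cv2.inRange(hsv,(165,70,15),(180,255,120))
for c in cv2.findContours(m,0,1)[0]:
    if cv2.contourArea(c)>150:print(cv2.minAreaRect(c))
E
```

```text
8.8 [ 0.4159293  -0.30997717  0.30713171] [0.23446948 0.22901735 0.7758548 ] 0.08118323072949754
0.85 [[260.08134703 143.14454712]] [[289.64419191 139.34458857]]
0.9 [[260.03191473 135.3150745 ]] [[287.78889481 137.86323975]]
0.96 [[259.96592253 124.78361624]] [[285.46220092 136.20699053]]
1.0 [[259.91779772 117.06050481]] [[283.85454213 135.17972676]]
1.05 [[259.85295538 106.61136963]] [[281.78641534 133.98566273]]
((280.058837890625, 326.7647399902344), (25.038795471191406, 32.24173355102539), 59.03623962402344)
((488.3344421386719, 293.36309814453125), (27.875083923339844, 33.764183044433594), 87.95458984375)
((213.5, 277.5), (19.0, 35.0), 90.0)
((246.86376953125, 266.4053955078125), (42.71963119506836, 30.28456687927246), 73.44293212890625)
((261.5, 125.0), (24.0, 61.0), 90.0)
((28.0, 97.5), (9.0, 26.0), 90.0)
```

View pics/c8.png

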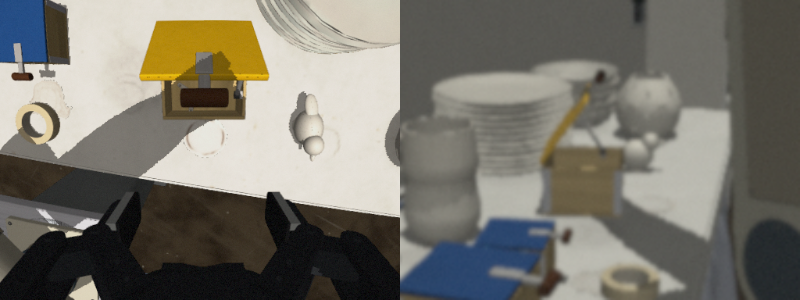

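The grip is seen at (261.5,125), which matches a lid angle of 0.96 rad. The lid rests on the stay, the blue lids look shut, and the arm is clear. Handing in.

```bash
python3 -c "
from workcell import *
print(hand_in())"
```

```text
the job is handed in; nothing more can be done
None
```

The yellow-lidded bin is propped open: I raised its lid by the wooden grip to about 1.26 rad, the stay swung up, and I lowered the lid onto it. I then released the grip, backed the arm off and handed the job in at about 9 s of the 40 s allowed.

- **Lid angle:** in the last wrist picture the grip sat where a lid at about 0.96 rad would put it. It had not visibly moved when I let go.
- **Stay:** it was standing under the lid in the side view. Its angle was judged only from the picture, at roughly 59° (about 1.03 rad).
- **Blue lid:** it looked shut in the last pictures. I did not measure its angle.
- **Robot:** tool force read below 1 N after release, and the gripper was clear of everything.

No check failed or disagreed. The hand-in gave no verdict.

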